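# Unclip a fuse cartridge and click it into the test jig

### The job

Take the fuse cartridge out of the distribution panel: squeeze its side release button fully in and keep it in while you draw the cartridge straight up, without wrenching it against its catch. Then, still squeezing, press it fully home into the empty socket of the test jig, button towards the socket's window, feeling for the bottom rather than forcing it, and let go so that it stays clipped down with the button sprung out again. Leave everything else on the bench where it is.

Things in the scene. Friction and masses are not known exactly. Their poses are not given: they have to be found in the camera images.
- cartridge: Fuse cartridge: upright black block, 30 mm (x) by 36 mm (y), 80 mm tall, 0.13 to 0.2 kg, origin at the centre of its underside, z up; the lowest 6 mm are 1.5 mm slimmer all round. Starts clipped in the panel socket, lower 29 mm hidden. Release button on its +x side, -x side plain: across the two it measures 34 mm with the button out, 30 mm with it in.
- cartridge_button (a joint): Travel of the release button: 0 = out, 0.004 m = fully in; 3.5 mm frees the catch. Its spring takes 3 N to start, 8 N fully in. The pin under the cartridge loads the catch, whose friction adds up to 6 N; pressing the cartridge 1 mm down takes that away.
- button_face (a point): Centre of the release button's outer face (button out), 58 mm above the cartridge's underside, 19 mm out along its x. The button is 20 mm wide, 18 mm high and stands 4 mm proud.
- panel: Distribution panel lying face up, fixed: grey plate 150 mm (x) by 200 mm (y), 22 mm thick, origin at the centre of its underside. Socket at its centre, 44 by 50 mm outside, catch window in its +x wall. 70 mm to its -y side a black breaker block (top 63 mm above the bench), to its +y side a flat cover. The socket cracks if the cartridge strains it with over 35 N (side loads added).
- panel_socket (a point): Centre of the panel socket's mouth, 30 mm above the socket's inner floor, 58 mm above the bench. The clipped cartridge stands 1.5 mm above that floor, pushed up by a sprung pin.
- jig: Test jig, fixed: aluminium plate 120 mm (x) by 160 mm (y), 12 mm thick, origin at the centre of its underside. The empty socket on its pedestal is centred over the origin and turned like it, catch window in its +x wall: the cartridge goes in with its x along the jig's x. Two brass posts, 14 mm thick, top 26 mm above the bench, at x = -45, y = +-50 mm.
- jig_plunger (a joint): How far the sprung pin in the jig socket is pressed: 0 = free (7 mm above the floor), 0.007 m = cartridge on the floor. It pushes back with 2 N, rising to 6.5 N. The catch engages only with the cartridge within 1.5 mm of the floor; the pin then holds it there, at about 0.0055 m.
- cap: Bystander: black plastic dust cap, 18 mm across and high, standing on the panel's far left corner (about x = 55, y = 60 mm from its centre). Origin under its centre.
- adapter: Bystander: brass coax adapter, 16 mm across, 26 mm high, standing on the jig's plate (about x = 40, y = -60 mm from its centre). Origin under its centre.
- relay: Bystander: clear plug-in relay, 28 by 36 by 30 mm, on the bench beyond the work. Origin under its centre.
- screwdriver: Bystander: screwdriver lying on the far part of the bench.
- tape: Bystander: roll of black tape, 68 mm across, 19 mm high, lying on the far part of the bench.
- multimeter: Bystander: grey multimeter, 80 by 150 by 38 mm, lying on the left of the bench.
- mouse: Bystander: black computer mouse, 105 by 60 by 33 mm, on the right of the bench.
- catch (a point): The catch, moving with the button: 14 mm wide, 3.5 mm proud of the cartridge's +x side when out, withdrawn when the button is in. Flat top 20 mm above the underside (this point), slope below. Forcing it past a socket's rim with the button out takes some 20 N of push and overstrains the socket: hold the button in for that too.
- jig_lowest (a point): Centre of the jig socket's inner floor if set to its lowest, 34 mm above the bench. The socket's real height is unknown, 0 to 12 mm above this: feel for it. Mouth 30 mm above the floor; inside 32 by 38 mm, with a 3 mm flared lip. The socket cracks if the cartridge strains it with over 35 N (side loads added).
There are look-alikes about, which are no part of the job. Leave any orange look-alike of the cartridge alone.

How it is judged:
On the way:
1. the cartridge, its button held in, is drawn up clear of the panel socket (z of cartridge in the frame of panel above 0.062 m and value of joint cartridge_button above 0.0025 m and angle between cartridge's own z axis and vertical below 0.4 rad), for 0.1 s.
At the end, for the whole second after the job is handed in: The cartridge is clipped in the jig socket: socket pin pressed more than 4.5 mm, button out to within 1.2 mm, cartridge within 5 mm of the jig's centre, upright within 0.1 rad and turned with the jig within 0.12 rad, at rest and not held (value of joint jig_plunger above 0.0045 m and value of joint cartridge_button below 0.0012 m and horizontal distance between cartridge and jig below 0.005 m and angle between cartridge's own z axis and vertical below 0.1 rad and angle between the x axis of cartridge and the x axis of jig, either way round below 0.12 rad and contact force between cartridge and the fingers below 0.1 N and linear speed of cartridge below 0.02 m/s); the robot touches nothing.
It fails at once if the cartridge is wrenched against the panel socket with more than 35 N (contact force between cartridge and panel above 35 N).
It fails at once if the cartridge is forced against the test jig with more than 35 N (contact force between cartridge and jig above 35 N).
It fails at once if a bystander is moved by more than 25 mm (distance of any of cap, adapter, relay, screwdriver, tape, multimeter, mouse from where it was at the start of the episode above 0.025 m).
It also fails if it takes over 45 s, if anything falls off the work surface, if the arm or the gripper's body presses on something with over 40 N, if the wrist force passes 120 N, or if a joint passes its speed limit or range.

### The arm

A 6-joint arm with a two-finger parallel gripper is mounted at the origin on the work surface. World frame = base frame: x ahead of the robot, y to its left, z up, the work surface at z = 0. Lengths are in m, angles in rad, forces in N, time in s.
With the tool pointing down it reaches from about 0.225 to 0.875 m from the base axis. Payload 3.4 kg.
Tool frame: the origin (TCP) lies between the finger pads; the fingertips stand 19 mm ahead of it and the grasp point (between the pads) is the TCP; z points along the fingers, y is the line along which they close (so a half turn about z gives the same grasp; the last joint's range is limited). The gripper opens to 85 mm and grips with 20 to 120 N. Pads are 22 mm wide; open, the fingers measure 114 mm over their backs; the gripper's body (76 mm by 85 mm) begins 54 mm behind the grasp point. The pads swing forward as they close: fully open they stand 13 mm farther back than shut.
Start: joints at [-1.443, 0.276, 1.505, -0, 1.361, -0.121], TCP at [0.142, -0.557, 0.25] pointing down, gripper open.
Joint ranges: [-2.89, 2.89], [-0.75, 2.08], [0.22, 2.7], [-1.18, 4.32], [0.11, 2.71], [-2.7, 2.7]. Speed limits (rad/s): [2.57, 2.57, 3.14, 3.14, 3.14, 3.14].

### API

Orientations are given as a unit quaternion [w, x, y, z].
In Python, from rig import get_state, imaging, ticket gives the robot as it stands. The module is installed in compiled form; this text tells all that it offers.
- The arm moves only by the shell command python3 -m inch 'ROWS' [FORCE]. ROWS is JSON, a list of rows, each an object with "claw": the opening, from -1 (shut) to 1 (fully open); "travel": the shift along the world's x, y, z in units of 200 mm (1.0 is 200 mm), a list of three; "turn": the turn about the world's z in units of 180 degrees (1.0 is 180 degrees). A call has 1 to 5 rows; each row is the pose to reach, as a shift and turn from the pose commanded when the call began, turning the shorter way round; what a row does not reach only later rows make up. A row lasts 1/10 s, in which the tool goes at most 50 mm and 8.59 degrees, less where a joint would pass 70% of its speed; a pose out of reach is approached as far as the arm can. A call with a number of a shift or a turn outside -1 to 1 is refused whole. A call with a gripper value outside its range is refused whole. The fingers move at their own pace and stop on an object; FORCE is the grip in N (left out, the last holds). Time passes only in rows, so rows that repeat a pose let the fingers close. It gives the time, the measured TCP pose, the force, the opening and the grip force at its end, in the units of the state.
- get_state(): the state, without advancing time (a new reading comes with each control period).
- imaging.get_image(name): name is "scene" or "top"; returns the picture (384x512x3 uint8, red, green, blue); there is no depth.
- imaging.camera_params(name): a dict with "camera_matrix" (3x3 intrinsics, pixels), "cam_to_world" (4x4, takes a point from camera to world coordinates). Camera axes: x right, y down, z forward; pixel columns grow to the right and rows downward; lengths in m; the calibration is good to about 2 mm. A picture is of the moment at which its call begins. camera_params takes no time and is no camera call.
- ticket.sign_off(): hands the job in; it is judged then, once.
The state is a dict: "clock": time; "qpos": joint angles; "qd": joint speeds; "effort": joint torques, N m; "position": TCP position; "ee_rot": TCP orientation; "contact_force": force on the tool from outside, world axes, zero at the start; "moment": the same for the moment, N m; "width": finger opening in m; "gripper_force": force on a finger pad.
Only numpy, scipy, OpenCV 4.12 (cv2) and the standard library are available. Lean on these libraries where they do the work, as an engineer would, in place of code of your own. Each camera call takes 0.05 s, during which the arm holds its last target. There are 200 camera calls.

## Working session

There is one attempt and no reset: what is moved stays moved. The work goes in short steps, Python scripts to look and compute and a shell command to move; the robot and the scene stay as the last step left them, time stands still between calls to the robot, and variables do not carry over. Pictures are saved under pics/ and viewed, at most 10 in all, crops included, and the job is handed in when it is done.

```bash
mkdir -p pics; cat > h.py <<'E'
import numpy as np, cv2
from rig import get_state, imaging, ticket
def snap(n,f):
    im=imaging.get_image(n); cv2.imwrite(f'pics/{f}.png',im[:,:,::-1]); return im
def crop(src,f,x0,y0,x1,y1,s):
    im=cv2.imread(f'pics/{src}.png')[y0:y1,x0:x1]; cv2.imwrite(f'pics/{f}.png',cv2.resize(im,None,fx=s,fy=s,interpolation=cv2.INTER_CUBIC))
def ray(n,u,v,z):
    p=imaging.camera_params(n);K=np.array(p['camera_matrix']);T=np.array(p['cam_to_world'])
    d=T[:3,:3]@np.linalg.inv(K)@[u,v,1];o=T[:3,3];return o+d*(z-o[2])/d[2]
def proj(n,P):
    p=imaging.camera_params(n);K=np.array(p['camera_matrix']);T=np.array(p['cam_to_world'])
    c=np.linalg.inv(T)@np.append(P,1);q=K@c[:3];return q[:2]/q[2]
E
python3 - <<'E'
from h import *
a=snap('top','t0');b=snap('scene','s0')
cv2.imwrite('pics/t0b.png',cv2.resize(cv2.imread('pics/t0.png'),(800,600)))
cv2.imwrite('pics/s0b.png',cv2.resize(cv2.imread('pics/s0.png'),(800,600)))
print(get_state())
for n in('top','scene'):print(imaging.camera_params(n))
E
```

```text
{'clock': 0.1, 'qpos': array([-1.44300285e+00,  2.76535315e-01,  1.50603020e+00,  1.98817213e-05,
        1.36075853e+00, -1.21030031e-01]), 'qd': array([ 0.00143774, -0.00168385, -0.00394146, -0.00171416, -0.00207718,
        0.00046168]), 'effort': array([ 1.35073202e-03, -4.17699015e+01, -2.46404725e+01, -5.35653612e-05,
        5.85480520e-03,  9.26372621e-06]), 'position': array([ 0.14152603, -0.55682629,  0.24951476]), 'ee_rot': array([-8.65718848e-04,  9.92270721e-01,  1.24088944e-01,  6.79301587e-06]), 'contact_force': array([-0.59017813,  0.67254395,  0.11633667]), 'moment': array([0.00615223, 0.01573373, 0.00231906]), 'gripper_force': 0.0, 'width': 0.08520108664563542}
{'camera_matrix': array([[418.83806417,   0.        , 263.48718797],
       [  0.        , 418.83806417, 197.54260045],
       [  0.        ,   0.        ,   1.        ]]), 'cam_to_world': array([[ 1.31384180e-02, -9.87993500e-01,  1.53935785e-01,
         3.76126923e-01],
       [-9.99913319e-01, -1.31138412e-02,  1.17509617e-03,
         1.80712683e-02],
       [ 8.57702056e-04, -1.53937880e-01, -9.88080155e-01,
         1.49056467e+00],
       [ 0.00000000e+00,  0.00000000e+00,  0.00000000e+00,
         1.00000000e+00]])}
{'camera_matrix': array([[429.33262925,   0.        , 258.16357465],
       [  0.        , 429.33262925, 189.81130886],
       [  0.        ,   0.        ,   1.        ]]), 'cam_to_world': array([[ 0.22779731,  0.65156643, -0.72358108,  1.53679224],
       [ 0.97360744, -0.16312706,  0.15961866, -0.20154039],
       [-0.01403349, -0.74084462, -0.67152982,  0.96150041],
       [ 0.        ,  0.        ,  0.        ,  1.        ]])}
```

View pics/t0b.png

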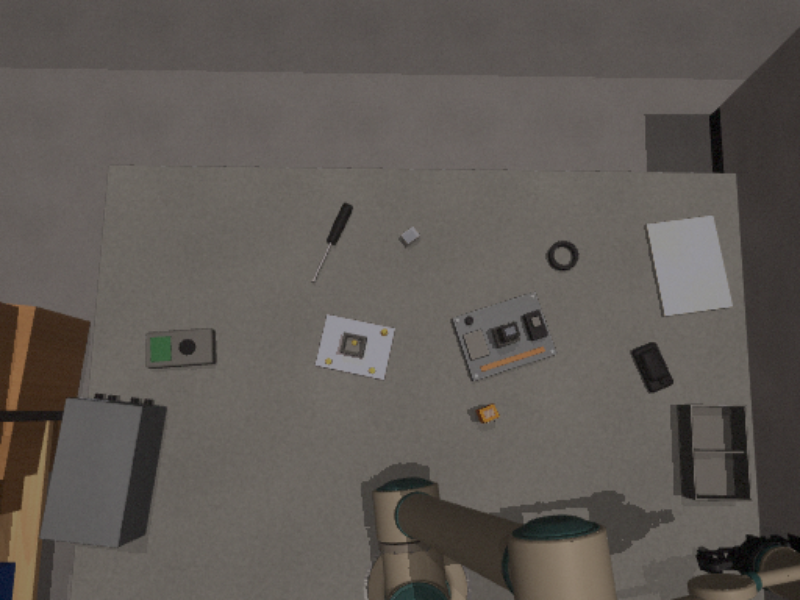

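View pics/s0b.png

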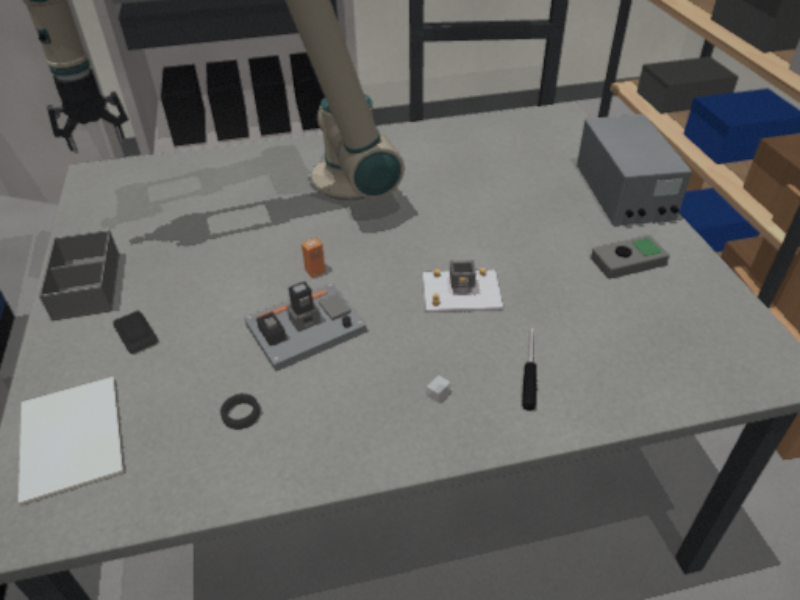

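In the top view the panel is centred near (503,337) with the upright black block at (507,334). The breaker block is at (536,325), the orange look-alike at (487,413), and the jig at (355,346). I choose the block at the panel centre because the breaker is off to the -y side and the orange one is excluded. Next I check it in a close crop.

```bash
python3 - <<'E'
from h import *
t=cv2.imread('pics/t0.png');s=cv2.imread('pics/s0.png')
def c(im,x0,y0,w,h,W,H): return cv2.resize(im[y0:y0+h,x0:x0+w],(W,H),interpolation=cv2.INTER_CUBIC)
m=np.vstack([np.hstack([c(t,285,182,80,60,400,300),c(t,190,192,80,60,400,300)]),np.hstack([c(s,155,170,80,60,400,300),c(s,255,155,80,60,400,300)])])
m=np.clip(m.astype(float)*1.8,0,255).astype('uint8')
cv2.imwrite('pics/m0.png',m)
E
```

```text
(no output)
```

View pics/m0.png

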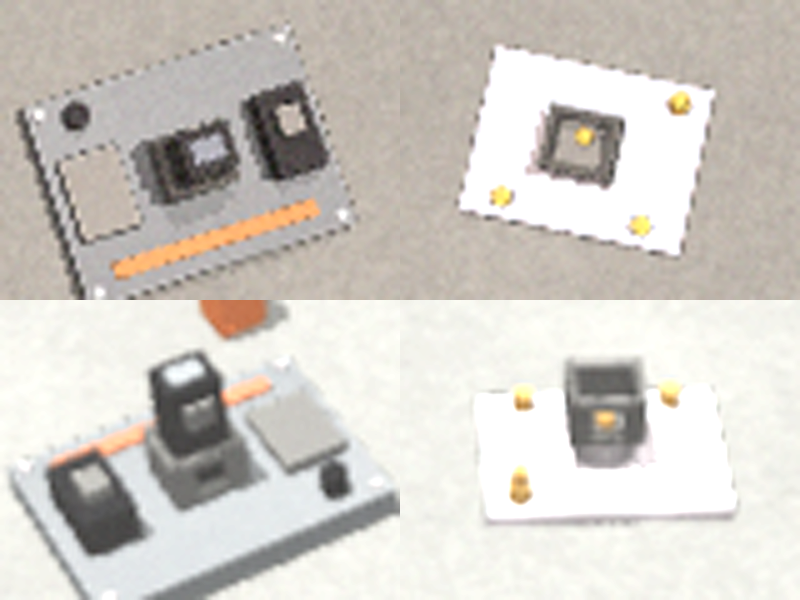

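The crop shows the black cartridge with its pale label standing in the panel's centre socket, its button facing far (+x). The cap is on the panel's far-left corner. The jig socket has its orange-marked window on the far side, the adapter is top right, and the two posts are on the near side. So both x axes point away from the robot. Now I measure both.

```bash
cat > m.py <<'E'
from h import *
from scipy.spatial.transform import Rotation as R
def fit(cw,body,z,view='top'):
    W=np.array([ray(view,u,v,z)[:2] for u,v in cw]);B=np.array(body)
    c=W.mean(0)-0;w=W-c;b=B-B.mean(0)
    th=np.arctan2((b[:,0]*w[:,1]-b[:,1]*w[:,0]).sum(),(b*w).sum())
    Rm=np.array([[np.cos(th),-np.sin(th)],[np.sin(th),np.cos(th)]])
    c=c-Rm@B.mean(0)
    return c,np.degrees(th),np.round((w-b@Rm.T)*1e3,1).tolist()
def px(l,ox,oy,s=5): return [(ox+(x+.5)/s-.5,oy+(y+.5)/s-.5) for x,y in l]
if __name__=='__main__':
    P=[(.075,.1),(.075,-.1),(-.075,-.1)]
    print('panel top',fit(px([(18,106),(290,24),(354,213)],285,182),P,.022))
    J=[(.06,.08),(.06,-.08),(-.06,-.08),(-.06,.08)]
    print('jig top',fit(px([(97,44),(316,89),(283,256),(59,210)],190,192),J,.012))
    # scene: panel corners: window L(-x,-y)? image: far-robot side nearest camera
    print('jig scene',fit(px([(337,515-300),(90,522-300),(73,393-300),(315,385-300)],255,155),J,.012,'scene'))
    t=cv2.imread('pics/t0.png').min(2)
    m=(t[185:260,195:270]>105).astype('uint8');n,l,st,_=cv2.connectedComponentsWithStats(m);k=1+np.argmax(st[1:,4])
    v,u=np.nonzero(l==k);print(st[k])
    q=cv2.minAreaRect(np.array([ray('top',a+195,b+185,.012)[:2]*1e3 for a,b in zip(u,v)],'f4'));print('jig mask',q)
    for c,z in [((210,150),.1095)]: print('label',ray('top',*px([c],285,182)[0],z))
    s=get_state();M=R.from_quat(np.roll(s['ee_rot'],-1)).as_matrix();print('tool y deg',np.degrees(np.arctan2(M[1,1],M[0,1])),s['position'])
E
python3 m.py
```

```text
panel top (array([ 0.54912541, -0.18776143]), np.float64(18.704279291483907), [[-0.9, 1.0], [-3.4, -3.2], [4.2, 2.1]])
jig top (array([0.51914259, 0.14670587]), np.float64(-10.733784830480287), [[0.6, -0.0], [0.1, 0.3], [-0.5, -0.8], [-0.1, 0.5]])
jig scene (array([0.52008716, 0.14965071]), np.float64(-11.311080682998506), [[5.3, -1.3], [4.6, -0.3], [-5.5, -2.6], [-4.5, 4.2]])
[   7   16   51   42 1233]
jig mask ((519.2572631835938, 148.22531127929688), (159.01541137695312, 118.9460678100586), 78.93515014648438)
label [ 0.54683535 -0.19043711  0.1095    ]
tool y deg -75.74369040095497 [ 0.14152603 -0.55682629  0.24951476]
```

```bash
python3 - <<'E'
from h import *
crop('t0','p1',285,183,360,245,9)
im=cv2.imread('pics/p1.png');im=np.clip(im*1.8,0,255).astype('uint8');cv2.imwrite('pics/p1.png',im);print(im.shape)
E
```

```text
(558, 675, 3)
```

View pics/p1.png

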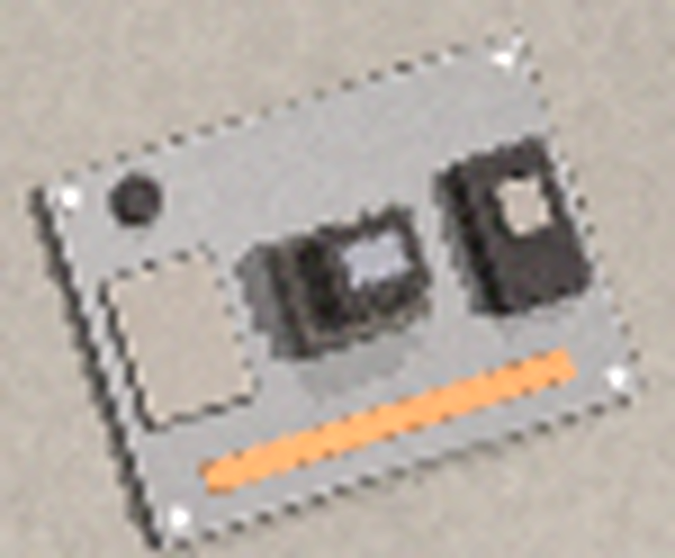

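```bash
python3 - <<'E'
from m import *
P=[(.075,.1),(.075,-.1),(-.075,-.1),(-.075,.1)]
print(fit(px([(42,188),(523,37),(637,397),(160,547)],285,183,9),P,.022))
S=np.array(P)*[.065/.075,.09/.1]
print(fit(px([(70,197),(505,57),(617,378),(179,518)],285,183,9),S,.022))
print(ray('top',*px([(378,262)],285,183,9)[0],.1095))
print(ray('top',*px([(525,205)],285,183,9)[0],.063))
for x,y in [(15,18),(15,-18),(-15,-18),(-15,18)]:
    c=np.cos(np.radians(18));s=np.sin(np.radians(18))
    uv=proj('top',[.549+(x*c-y*s)/1e3,-.188+(x*s+y*c)/1e3,.1095]);print((uv-[285,183])*9+4)
E
```

```text
(array([ 0.54589969, -0.1888088 ]), np.float64(17.903078447521622), [[-1.5, -1.0], [-0.1, -0.9], [0.4, 3.0], [1.2, -1.1]])
(array([ 0.54766492, -0.18968547]), np.float64(18.52148157821448), [[0.8, 1.1], [1.9, -0.2], [-1.6, -0.7], [-1.1, -0.2]])
[ 0.5466105 -0.1902873  0.1095   ]
[ 0.57503457 -0.25371377  0.063     ]
[312.60363766 231.31579693]
[404.97149919 202.69334089]
[430.98420843 279.70576373]
[338.35466963 308.51180665]
```

The corner and screw fits agree: panel and cartridge at about (0.547, -0.189), yaw 18.2°. The label centre at 109.5 mm height gives (0.5466, -0.190), consistent with the cartridge top. The jig is at (0.519, 0.1475), yaw -11°. Now I move above the cartridge.

```bash
python3 -m inch '[{"claw":1,"travel":[0.18,0.164,0],"turn":0.047},{"claw":1,"travel":[0.36,0.328,0],"turn":0.094},{"claw":1,"travel":[0.54,0.492,0],"turn":0.141},{"claw":1,"travel":[0.72,0.656,0],"turn":0.188},{"claw":1,"travel":[0.9,0.82,0],"turn":0.235}]' 30
python3 -m inch '[{"claw":1,"travel":[0.18,0.164,0],"turn":0.047},{"claw":1,"travel":[0.36,0.328,0],"turn":0.094},{"claw":1,"travel":[0.54,0.492,0],"turn":0.141},{"claw":1,"travel":[0.72,0.656,0],"turn":0.188},{"claw":1,"travel":[0.9,0.82,0],"turn":0.235}]'; python3 m.py | tail -1
```

```text
clock: 0.6
position: [0.3225, -0.3917, 0.25]
ee_rot: [-0.0, 0.879, 0.476, 0.0]
contact_force: [1.1, -0.5, -0.3]
width: 0.0856
gripper_force: 0.0
clock: 1.1
position: [0.5026, -0.2276, 0.25]
ee_rot: [-0.0, 0.648, 0.762, -0.0]
contact_force: [0.2, -0.2, -0.2]
width: 0.0855
gripper_force: 0.0
tool y deg 9.21118184161956 [ 0.50260614 -0.22758558  0.25002427]
```

```bash
python3 -m inch '[{"claw":1,"travel":[0.12,0.1,0],"turn":0.04},{"claw":1,"travel":[0.226,0.193,-0.1],"turn":0.05},{"claw":1,"travel":[0.226,0.193,-0.3],"turn":0.05},{"claw":0.3,"travel":[0.226,0.193,-0.45],"turn":0.05},{"claw":0.3,"travel":[0.226,0.193,-0.45],"turn":0.05}]'
python3 - <<'E'
from m import *
snap('scene','s1');snap('top','t1')
a=cv2.resize(cv2.imread('pics/s1.png')[160:225,155:235],(640,520),interpolation=cv2.INTER_CUBIC)
cv2.imwrite('pics/s1c.png',np.clip(a*1.7,0,255).astype('uint8'))
E
python3 m.py|tail -1
```

```text
clock: 1.6
position: [0.5437, -0.1888, 0.1556]
ee_rot: [-0.005, 0.589, 0.808, -0.001]
contact_force: [-0.1, -0.1, -0.1]
width: 0.0592
gripper_force: 0.0
tool y deg 17.854640481498137 [ 0.54674745 -0.19073584  0.16026599]
```

View pics/s1c.png

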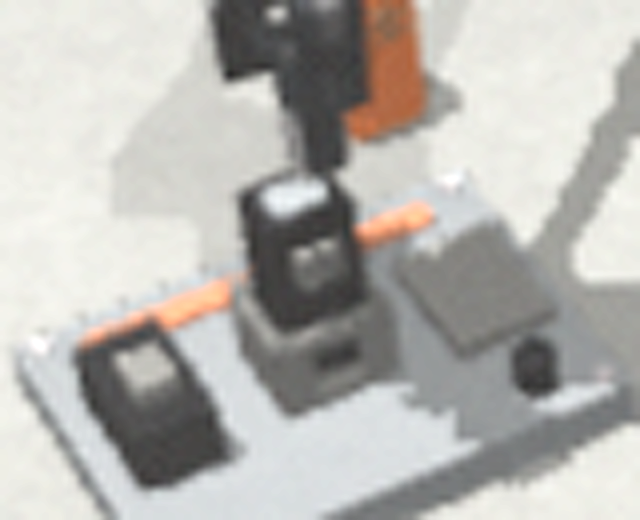

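The scene crop shows the gripper above the cartridge, with the button face at crop (318,262), facing the camera. The button gives a second position check.

```bash
python3 - <<'E'
from m import *
uv=px([(318,262)],155,160,8)[0]
b=ray('scene',*uv,.0875);print(b)
ex=np.array([np.cos(np.radians(18.2)),np.sin(np.radians(18.2))]);print('centre',b[:2]-.019*ex)
uv=px([(298,198)],155,160,8)[0];print('label',ray('scene',*uv,.1095))
s=get_state();print(s['position'],(np.array([.547,-.1893])+.001*ex-s['position'][:2])/.2)
E
```

```text
[ 0.55913915 -0.18354592  0.0875    ]
centre [ 0.54108968 -0.18948028]
label [ 0.54630383 -0.18702505  0.1095    ]
[ 0.54674745 -0.19073584  0.16026599] [0.00601262 0.00874089]
```

```bash
python3 -m inch '[{"claw":0.3,"travel":[0,0.003,-0.15],"turn":0.001},{"claw":0.2,"travel":[0,0.003,-0.28],"turn":0.001},{"claw":0.1,"travel":[0,0.003,-0.365],"turn":0.001},{"claw":0,"travel":[0,0.003,-0.37],"turn":0.001},{"claw":0,"travel":[0,0.003,-0.37],"turn":0.001}]' 20
python3 -m inch '[{"claw":-0.1,"travel":[0,0,0],"turn":0},{"claw":-0.1,"travel":[0,0,0],"turn":0}]'
python3 m.py|tail -1
```

```text
clock: 2.2
position: [0.548, -0.191, 0.0881]
ee_rot: [0.002, 0.588, 0.809, 0.0]
contact_force: [0.4, -0.0, 0.8]
width: 0.0425
gripper_force: 0.0
clock: 2.4
position: [0.5484, -0.1908, 0.0883]
ee_rot: [0.002, 0.588, 0.809, 0.001]
contact_force: [1.7, -0.1, 0.4]
width: 0.0387
gripper_force: 0.7
tool y deg 18.02340337523128 [ 0.54841392 -0.19084108  0.08825705]
```

```bash
python3 -m inch '[{"claw":-0.16,"travel":[0,0.003,0],"turn":0},{"claw":-0.18,"travel":[0,0.006,0],"turn":0.001}]' 20
python3 -m inch '[{"claw":-0.22,"travel":[0,0,0],"turn":0},{"claw":-0.25,"travel":[0,0,0],"turn":0}]'
```

```text
clock: 2.6
position: [0.548, -0.1893, 0.0873]
ee_rot: [0.002, 0.586, 0.81, 0.0]
contact_force: [2.2, -0.6, 1.8]
width: 0.035
gripper_force: 1.0
clock: 2.8
position: [0.5475, -0.1892, 0.0871]
ee_rot: [0.001, 0.586, 0.81, 0.0]
contact_force: [2.2, -0.3, 3.7]
width: 0.032
gripper_force: 4.7
```

```bash
python3 -m inch '[{"claw":-0.32,"travel":[0,0,-0.003],"turn":0},{"claw":-0.4,"travel":[0,0,-0.005],"turn":0},{"claw":-0.4,"travel":[0,0,-0.005],"turn":0}]' 35
python3 -m inch '[{"claw":-0.6,"travel":[0,0,0],"turn":0},{"claw":-0.6,"travel":[0,0,0],"turn":0}]' 35
```

```text
clock: 3.1
position: [0.5475, -0.1892, 0.0867]
ee_rot: [0.001, 0.586, 0.81, 0.0]
contact_force: [0.6, 0.2, 9.5]
width: 0.0296
gripper_force: 33.7
clock: 3.3
position: [0.5475, -0.1892, 0.0867]
ee_rot: [0.001, 0.586, 0.81, 0.0]
contact_force: [-0.3, 0.6, 9.8]
width: 0.0298
gripper_force: 33.7
```

Fully in (width 29.8 mm) with small side forces. Lifting a little, feeling the force.

```bash
python3 -m inch '[{"claw":-0.6,"travel":[0,0,0.008],"turn":0},{"claw":-0.6,"travel":[0,0,0.016],"turn":0},{"claw":-0.6,"travel":[0,0,0.024],"turn":0}]' 35
python3 - <<'E'
from h import *
s=get_state();print(s['contact_force'],s['width'],s['position'])
E
```

```text
clock: 3.6
position: [0.5469, -0.1891, 0.0902]
ee_rot: [0.0, 0.586, 0.81, -0.0]
contact_force: [2.0, -1.0, 2.4]
width: 0.0299
gripper_force: 34.2
[ 2.02530068 -1.04675633  2.3988174 ] 0.029907685091543196 [ 0.54687097 -0.18906019  0.09018183]
```

```bash
python3 -m inch '[{"claw":-0.6,"travel":[0,0,0.03],"turn":0},{"claw":-0.6,"travel":[0,0,0.09],"turn":0},{"claw":-0.6,"travel":[0,0,0.18],"turn":0},{"claw":-0.6,"travel":[0,0,0.3],"turn":0},{"claw":-0.6,"travel":[0,0,0.42],"turn":0}]'
python3 -m inch '[{"claw":-0.6,"travel":[0,0,0.02],"turn":0},{"claw":-0.6,"travel":[0,0,0.02],"turn":0}]'
python3 - <<'E'
from m import *
s=get_state();p=s['position'];print(p,s['contact_force'],s['width'])
print((np.array([.5192,.1475])-p[:2])/.2)
snap('scene','s2')
a=cv2.resize(cv2.imread('pics/s2.png')[135:215,155:265],(770,560),interpolation=cv2.INTER_CUBIC)
cv2.imwrite('pics/s2c.png',np.clip(a*1.7,0,255).astype('uint8'))
E
python3 m.py|tail -1
```

```text
clock: 4.1
position: [0.5443, -0.188, 0.1738]
ee_rot: [-0.003, 0.586, 0.81, -0.001]
contact_force: [0.7, -0.3, -1.9]
width: 0.0298
gripper_force: 35.5
clock: 4.3
position: [0.5458, -0.1887, 0.1781]
ee_rot: [-0.001, 0.586, 0.81, -0.0]
contact_force: [-0.0, 0.7, -1.9]
width: 0.0296
gripper_force: 35.6
[ 0.54584295 -0.188657    0.17807255] [-0.03506066  0.70344217 -1.85500172] 0.029584697038161262
[-0.13321473  1.680785  ]
tool y deg 18.215974094545984 [ 0.54544001 -0.18841068  0.17710552]
```

View pics/s2c.png

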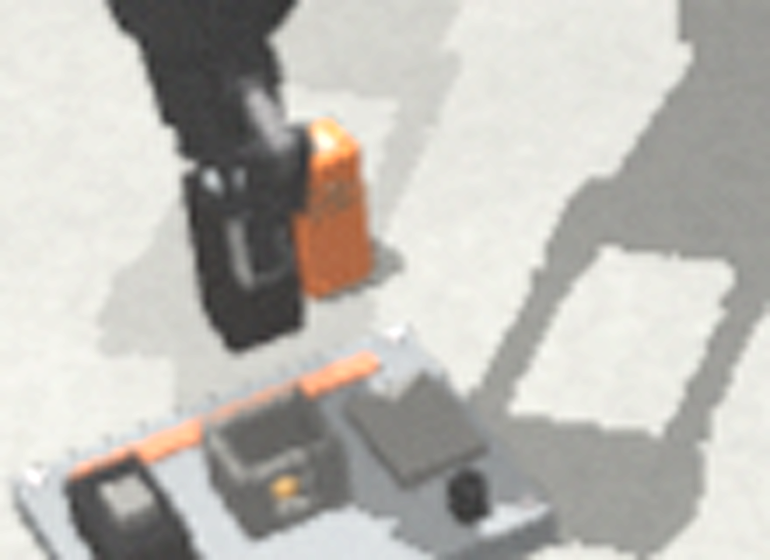

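Picture: the cartridge hangs upright in the gripper, clear of the empty panel socket (orange pin at crop (285,490)). Moving over the jig.

```bash
python3 -m inch '[{"claw":-0.6,"travel":[-0.01,0.14,0],"turn":-0.015},{"claw":-0.6,"travel":[-0.03,0.34,0],"turn":-0.04},{"claw":-0.6,"travel":[-0.05,0.54,0],"turn":-0.07},{"claw":-0.6,"travel":[-0.07,0.74,0],"turn":-0.1},{"claw":-0.6,"travel":[-0.09,0.94,0],"turn":-0.13}]'
python3 -m inch '[{"claw":-0.6,"travel":[-0.015,0.2,0],"turn":-0.01},{"claw":-0.6,"travel":[-0.03,0.4,0],"turn":-0.02},{"claw":-0.6,"travel":[-0.04,0.57,0],"turn":-0.025},{"claw":-0.6,"travel":[-0.043,0.68,0],"turn":-0.032},{"claw":-0.6,"travel":[-0.043,0.74,0],"turn":-0.032}]'
python3 -m inch '[{"claw":-0.6,"travel":[0,0,-0.05],"turn":0},{"claw":-0.6,"travel":[0,0,-0.1],"turn":0},{"claw":-0.6,"travel":[0,0,-0.1],"turn":0}]'
python3 - <<'E'
from m import *
s=get_state();p=s['position'];print(p,s['contact_force'],s['width'],s['gripper_force'])
print((np.array([.5192,.1475])-p[:2])/.2)
snap('scene','s3');snap('top','t3')
a=cv2.resize(cv2.imread('pics/s3.png')[135:215,250:340],(450,400),interpolation=cv2.INTER_CUBIC)
b=cv2.resize(cv2.imread('pics/t3.png')[185:255,195:256],(349,400),interpolation=cv2.INTER_CUBIC)
cv2.imwrite('pics/m3.png',np.clip(np.hstack([a,b])*1.7,0,255).astype('uint8'))
E
python3 m.py|tail -1
```

```text
clock: 4.85
position: [0.5268, 0.0006, 0.1761]
ee_rot: [-0.002, 0.74, 0.673, -0.002]
contact_force: [0.5, -0.1, -2.3]
width: 0.0296
gripper_force: 35.6
clock: 5.35
position: [0.5184, 0.1487, 0.1763]
ee_rot: [-0.001, 0.771, 0.637, -0.002]
contact_force: [-0.2, -1.4, -1.9]
width: 0.0299
gripper_force: 35.6
clock: 5.65
position: [0.5185, 0.1456, 0.1556]
ee_rot: [-0.001, 0.772, 0.636, -0.002]
contact_force: [-0.5, 0.0, -0.7]
width: 0.0296
gripper_force: 35.5
[0.51854426 0.14557362 0.15559022] [-0.48817765  0.04259468 -0.66234805] 0.029646886874324905 35.4876646399498
[0.0032787  0.00963191]
tool y deg -11.028283660640934 [0.51982174 0.14581648 0.15724431]
```

View pics/m3.png

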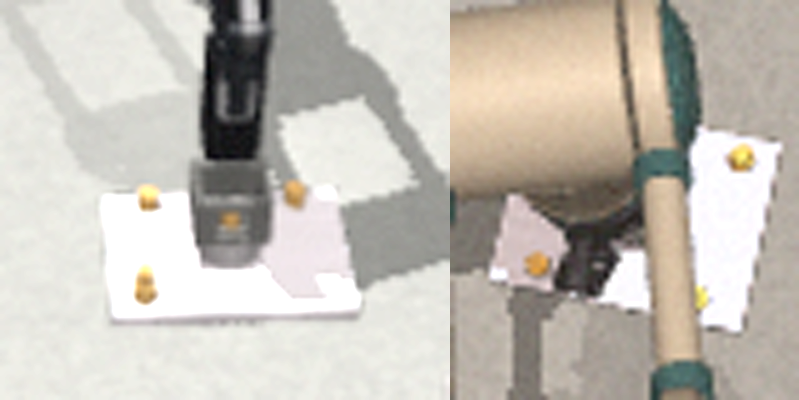

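```bash
python3 - <<'E'
from m import *
c5=lambda P:((proj('scene',P)-[250,135])*5+2).round(1)
e=np.array([np.cos(np.radians(-11)),np.sin(np.radians(-11))]);n=np.array([-e[1],e[0]])
f=lambda c,x,y,z:np.append(np.array(c)+x*e+y*n,z)
for lab,c,z,hx,hy in [('cart bot',(.5198,.1458),.0995,.015,.018),('mouth70',(.5192,.1475),.07,.022,.025),('plate',(.5192,.1475),.012,.06,.08)]:
    print(lab,[c5(f(c,sx*hx,sy*hy,z)).tolist() for sx,sy in((1,-1),(1,1),(-1,1),(-1,-1))])
E
```

```text
cart bot [[202.7, 165.5], [259.4, 163.5], [254.2, 134.1], [198.3, 136.0]]
mouth70 [[193.4, 207.5], [271.3, 204.8], [263.5, 161.4], [187.4, 164.1]]
plate [[110.6, 317.3], [357.9, 308.3], [332.3, 189.3], [99.9, 197.5]]
```

Picture: left view shows the cartridge bottom (crop about 205–268, row 160) over the socket mouth (190–270), right view mostly the arm. The alignment is close to prediction, so I descend, feeling with force.

```bash
python3 -m inch '[{"claw":-0.6,"travel":[0,0.002,-0.05],"turn":0},{"claw":-0.6,"travel":[0,0.004,-0.09],"turn":0},{"claw":-0.6,"travel":[0,0.004,-0.11],"turn":0},{"claw":-0.6,"travel":[0,0.004,-0.11],"turn":0}]'
python3 -m inch '[{"claw":-0.6,"travel":[0,0,-0.01],"turn":0},{"claw":-0.6,"travel":[0,0,-0.02],"turn":0}]'
```

```text
clock: 6.15
position: [0.5196, 0.1477, 0.1352]
ee_rot: [-0.0, 0.771, 0.636, -0.001]
contact_force: [-0.4, -0.4, -1.8]
width: 0.0295
gripper_force: 35.6
clock: 6.35
position: [0.5205, 0.148, 0.1323]
ee_rot: [0.0, 0.771, 0.636, 0.0]
contact_force: [-0.0, -0.4, -1.6]
width: 0.03
gripper_force: 35.6
```

```bash
python3 -m inch '[{"claw":-0.6,"travel":[0,0,-0.01],"turn":0},{"claw":-0.6,"travel":[0,0,-0.02],"turn":0}]'
```

```text
clock: 6.55
position: [0.5203, 0.1479, 0.1281]
ee_rot: [0.0, 0.771, 0.636, 0.0]
contact_force: [0.1, -1.0, -1.6]
width: 0.0296
gripper_force: 35.6
```

```bash
python3 -m inch '[{"claw":-0.6,"travel":[-0.002,-0.002,-0.01],"turn":0},{"claw":-0.6,"travel":[-0.004,-0.004,-0.015],"turn":0}]';  python3 -m inch '[{"claw":-0.6,"travel":[0,0,-0.007],"turn":0},{"claw":-0.6,"travel":[0,0,-0.014],"turn":0}]'
```

```text
clock: 6.75
position: [0.5192, 0.147, 0.1249]
ee_rot: [-0.0, 0.771, 0.636, -0.0]
contact_force: [-0.4, -0.1, -1.6]
width: 0.03
gripper_force: 35.6
clock: 6.95
position: [0.5194, 0.1471, 0.1223]
ee_rot: [0.0, 0.771, 0.636, 0.0]
contact_force: [0.2, 0.8, 0.5]
width: 0.0296
gripper_force: 35.8
```

```bash
python3 -m inch '[{"claw":-0.6,"travel":[0,0,-0.007],"turn":0},{"claw":-0.6,"travel":[0,0,-0.014],"turn":0}]'
```

```text
clock: 7.15
position: [0.5195, 0.1472, 0.1195]
ee_rot: [0.0, 0.771, 0.636, 0.0]
contact_force: [0.7, 0.6, -0.4]
width: 0.0296
gripper_force: 35.5
```

```bash
python3 -m inch '[{"claw":-0.6,"travel":[0,0,-0.006],"turn":0},{"claw":-0.6,"travel":[0,0,-0.012],"turn":0}]'
```

```text
clock: 7.35
position: [0.5195, 0.1472, 0.1171]
ee_rot: [0.0, 0.771, 0.636, 0.0]
contact_force: [-0.6, 0.9, -1.3]
width: 0.03
gripper_force: 35.5
```

```bash
python3 -m inch '[{"claw":-0.6,"travel":[0,0,-0.006],"turn":0},{"claw":-0.6,"travel":[0,0,-0.012],"turn":0}]'
```

```text
clock: 7.55
position: [0.5195, 0.1472, 0.1147]
ee_rot: [0.0, 0.771, 0.636, 0.0]
contact_force: [-0.9, 1.2, -0.6]
width: 0.0296
gripper_force: 35.5
```

```bash
python3 -m inch '[{"claw":-0.6,"travel":[0,0,-0.006],"turn":0},{"claw":-0.6,"travel":[0,0,-0.012],"turn":0}]'
```

```text
clock: 7.75
position: [0.5195, 0.1472, 0.1123]
ee_rot: [0.0, 0.771, 0.636, 0.0]
contact_force: [0.2, 2.2, -0.6]
width: 0.0298
gripper_force: 35.5
```

```bash
python3 -m inch '[{"claw":-0.6,"travel":[0,0.002,-0.006],"turn":0},{"claw":-0.6,"travel":[0,0.002,-0.012],"turn":0}]'
```

```text
clock: 7.95
position: [0.5193, 0.1473, 0.1097]
ee_rot: [0.0, 0.771, 0.637, -0.0]
contact_force: [0.6, 0.2, -0.7]
width: 0.0297
gripper_force: 35.5
```

```bash
python3 -m inch '[{"claw":-0.6,"travel":[0,0.001,-0.005],"turn":0},{"claw":-0.6,"travel":[0,0.001,-0.01],"turn":0}]'
```

```text
clock: 8.15
position: [0.5193, 0.1474, 0.1077]
ee_rot: [0.0, 0.771, 0.637, -0.0]
contact_force: [0.0, -0.2, -1.4]
width: 0.0296
gripper_force: 35.5
```

```bash
python3 -m inch '[{"claw":-0.6,"travel":[0,0,-0.005],"turn":0},{"claw":-0.6,"travel":[0,0,-0.01],"turn":0}]'
```

```text
clock: 8.35
position: [0.5193, 0.1475, 0.1058]
ee_rot: [0.0, 0.771, 0.636, -0.0]
contact_force: [-0.4, -0.5, -1.5]
width: 0.0298
gripper_force: 35.5
```

```bash
python3 -m inch '[{"claw":-0.6,"travel":[0,0,-0.005],"turn":0},{"claw":-0.6,"travel":[0,0,-0.01],"turn":0}]'
```

```text
clock: 8.55
position: [0.5193, 0.1476, 0.1041]
ee_rot: [0.0, 0.771, 0.636, -0.0]
contact_force: [-0.6, -1.1, 1.6]
width: 0.0297
gripper_force: 35.8
```

```bash
python3 -m inch '[{"claw":-0.6,"travel":[0,0,-0.004],"turn":0},{"claw":-0.6,"travel":[0,0,-0.008],"turn":0}]'
```

```text
clock: 8.75
position: [0.5193, 0.1476, 0.1025]
ee_rot: [0.0, 0.771, 0.636, -0.0]
contact_force: [-1.3, -0.6, 2.6]
width: 0.0299
gripper_force: 36.0
```

```bash
python3 -m inch '[{"claw":-0.6,"travel":[0,0,-0.004],"turn":0},{"claw":-0.6,"travel":[0,0,-0.008],"turn":0}]'
```

```text
clock: 8.95
position: [0.5193, 0.1476, 0.1009]
ee_rot: [0.0, 0.771, 0.636, -0.0]
contact_force: [-1.3, -1.3, 3.3]
width: 0.0295
gripper_force: 36.1
```

```bash
python3 -m inch '[{"claw":-0.6,"travel":[0,-0.001,-0.004],"turn":0},{"claw":-0.6,"travel":[0,-0.001,-0.008],"turn":0}]'
```

```text
clock: 9.15
position: [0.5194, 0.1475, 0.0993]
ee_rot: [-0.0, 0.771, 0.636, 0.0]
contact_force: [-1.4, -1.1, 4.7]
width: 0.03
gripper_force: 36.2
```

```bash
python3 -m inch '[{"claw":-0.6,"travel":[0,0,-0.002],"turn":0},{"claw":-0.6,"travel":[0,0,-0.004],"turn":0}]'
```

```text
clock: 9.35
position: [0.5194, 0.1475, 0.0989]
ee_rot: [0.0, 0.771, 0.636, 0.0]
contact_force: [-2.9, -0.3, 9.5]
width: 0.0294
gripper_force: 36.9
```

```bash
python3 -m inch '[{"claw":-0.6,"travel":[0,0,-0.002],"turn":0},{"claw":-0.6,"travel":[0,0,-0.003],"turn":0}]'
```

```text
clock: 9.55
position: [0.5194, 0.1475, 0.0989]
ee_rot: [0.0, 0.771, 0.636, 0.0]
contact_force: [-3.9, -1.2, 12.8]
width: 0.0291
gripper_force: 37.2
```

Bottom felt: z stuck at 0.0989, about 7 mm below first pin contact. Letting go gently.

```bash
python3 -m inch '[{"claw":-0.25,"travel":[0,0,0],"turn":0},{"claw":-0.15,"travel":[0,0,0],"turn":0},{"claw":-0.05,"travel":[0,0,0],"turn":0},{"claw":0.1,"travel":[0,0,0],"turn":0},{"claw":0.2,"travel":[0,0,0.005],"turn":0}]' 20
```

```text
clock: 10.05
position: [0.5189, 0.1475, 0.0982]
ee_rot: [-0.0, 0.771, 0.636, -0.0]
contact_force: [-0.1, 0.3, -0.1]
width: 0.0513
gripper_force: 0.0
```

```bash
python3 -m inch '[{"claw":0.3,"travel":[0,0,0.1],"turn":0},{"claw":0.4,"travel":[0,0,0.3],"turn":0},{"claw":0.4,"travel":[0,0,0.5],"turn":0},{"claw":0.4,"travel":[-0.1,0,0.6],"turn":0},{"claw":0.4,"travel":[-0.2,0,0.6],"turn":0}]'
python3 -m inch '[{"claw":0.4,"travel":[-0.25,0,0.2],"turn":0},{"claw":0.4,"travel":[-0.5,0,0.2],"turn":0},{"claw":0.4,"travel":[-0.5,0,0.2],"turn":0}]'
python3 - <<'E'
from m import *
snap('scene','s4');snap('top','t4')
a=cv2.resize(cv2.imread('pics/s4.png')[140:205,260:330],(560,520),interpolation=cv2.INTER_CUBIC)
cv2.imwrite('pics/m4.png',np.clip(a*1.9,0,255).astype('uint8'))
e=np.array([np.cos(np.radians(-11)),np.sin(np.radians(-11))]);n=np.array([-e[1],e[0]])
# floor = mouth contact estimate: TCP .0989-.058
for z in (.0409+.0015+.08,.0409+.007+.08):
    print(z,[((proj('scene',np.append(np.array([.5192,.1475])+x*.015*e+y*.018*n,z))-[260,140])*8+3.5).round(0).tolist() for x,y in((1,-1),(1,1),(-1,1),(-1,-1))])
print('mouth',[((proj('scene',np.append(np.array([.5192,.1475])+x*.022*e+y*.025*n,.0709))-[260,140])*8+3.5).round(0).tolist() for x,y in((1,-1),(1,1))])
E
```

```text
clock: 10.55
position: [0.4813, 0.1479, 0.2221]
ee_rot: [0.002, 0.771, 0.636, 0.003]
contact_force: [-0.3, -0.4, -0.5]
width: 0.0598
gripper_force: 0.0
clock: 10.85
position: [0.3747, 0.1474, 0.2595]
ee_rot: [-0.001, 0.771, 0.637, -0.001]
contact_force: [0.4, 0.1, 0.5]
width: 0.0599
gripper_force: 0.0
0.12240000000000001 [[250.0, 178.0], [342.0, 175.0], [334.0, 128.0], [243.0, 131.0]]
0.1279 [[251.0, 167.0], [343.0, 164.0], [334.0, 117.0], [244.0, 120.0]]
mouth [[230.0, 291.0], [355.0, 286.0]]
```

View pics/m4.png

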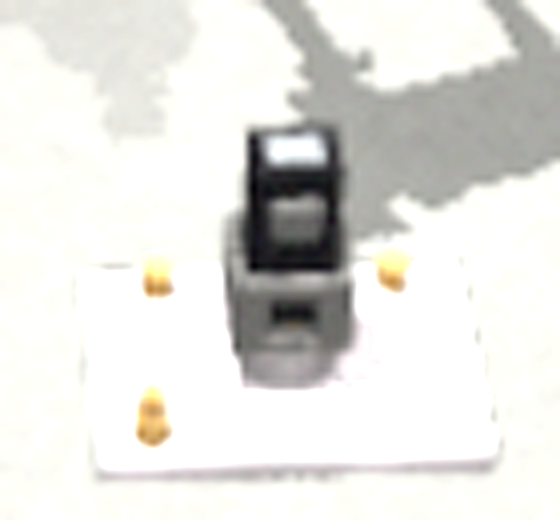

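The picture shows the cartridge seated in the jig. Its top rear edge is at row 127 (128 predicted if clipped, 117 if not), the window is dark with the catch as it was in the panel, and the button is out. Handing in.

```bash
python3 -c "
from rig import ticket;print(ticket.sign_off())"
```

```text
the job is handed in; nothing more can be done
None
```

The job is handed in with no verdict shown: the last picture showed the cartridge clipped down in the jig socket with its button out, no felt force went above about 13 N, the clock read about 11 s, and nothing else was touched as far as I could see.

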